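# Slide a lamp base plate out over the end of the ledge

## Robot

A 6-joint arm with a two-finger parallel gripper is mounted at the origin on the work surface. World frame = base frame: x ahead of the robot, y to its left, z up, the work surface at z = 0. Lengths are in m, angles in rad, forces in N, time in s.
With the tool pointing down it reaches from about 0.275 to 0.975 m from the base axis. Payload 8.4 kg.
Tool frame: the origin (TCP) lies at the very end of the fingers, on their centre line; the grasp point (between the pads) lies 19 mm behind it; z points along the fingers, y is the line along which they close (so a half turn about z gives the same grasp; the last joint's range is limited). The gripper opens to 92 mm and grips with 3 to 60 N. Pads are 20 mm wide; open, the fingers measure 128 mm over their backs; the gripper's body (75 mm by 189 mm) begins 69 mm behind the grasp point.
Start: joints at [-1.26, 0.353, 1.633, -0, 1.155, -0.002], TCP at [0.192, -0.595, 0.215] pointing down, gripper open.
Joint ranges: [-2.63, 2.63], [-0.92, 2.1], [0.06, 2.66], [-1.3, 4.44], [0, 2.69], [-3.02, 3.02]. Speed limits (rad/s): [2.22, 2.22, 2.79, 3.14, 3.14, 3.14].

## Interface

Orientations are given as a rotation vector (axis times angle).
In Python, from cell import ctrl, capture gives the robot as it stands. The module is installed in compiled form; this text tells all that it offers.
- The arm moves only by the tool play_rows, never from a script. Its argument "rows" is one flat list of numbers, 7 for each row, row after row: the shift along the tool's x, y, z in m, then the turn, a rotation vector about the tool's x, y, z in rad, then the opening, from 0 (shut) to 1 (fully open). A call has 1 to 8 rows; each row shifts and turns the commanded pose from where the row before left it, along the tool's axes as they then stand; what a row does not reach is not made up. A row lasts 1/8 s, in which the tool goes at most 62.5 mm and 10.7 degrees, less where a joint would pass 70% of its speed; a pose out of reach is approached as far as the arm can. A call with a gripper value outside its range is refused whole. The fingers move at their own pace and stop on an object; the grip force is fixed at half the most. Time passes only in rows, so rows that do not move let the fingers close. It gives the time, the measured TCP pose, the force, the opening and the grip force at its end, in the units of the state.
- ctrl.state(): the state, without advancing time (a new reading comes with each control period).
- capture(name): name is "side" or "top" or "wrist"; returns a dict with "frame" (480x640x3 uint8, red, green, blue), "range_z" (480x640 float32, m along the optical axis (not along the pixel's ray), 0 where there is no reading), "camera_matrix" (3x3 intrinsics, pixels), "camera_from_world" (4x4, takes a point from world to camera coordinates). Camera axes: x right, y down, z forward; pixel columns grow to the right and rows downward; lengths in m; the calibration is good to about 2 mm. The wrist camera is an equidistant fisheye: a pixel r from the principal point sees the ray r / f radians off the axis. A picture is of the moment at which its call begins.
- ctrl.close_job(): hands the job in; it is judged then, once.
The state is a dict: "clock": time; "joint_pos": joint angles; "qd": joint speeds; "effort": joint torques, N m; "tool_pos": TCP position; "eef_rot": TCP orientation; "ft_force": force on the tool from outside, world axes, zero at the start; "moment": the same for the moment, N m; "opening": opening from 0.0 (shut) to 1.0 (fully open); "gripper_force": force on a finger pad.
Only numpy, scipy, OpenCV 4.12 (cv2) and the standard library are available. Lean on these libraries where they do the work, as an engineer would, in place of code of your own. Each camera call takes 0.05 s, during which the arm holds its last target. There are 200 camera calls.

## Task

Push the flat steel lamp base plate back against the stop and along the ledge towards the ledge's left end (seen from the robot), until its stem hole is wholly clear of the board so that a screw can come up from below. Leave it lying flat and still, its long side flat against the stop, with at least two thirds of its length still on the ledge. Only push or drag it, never lift it, and leave everything else as it stands.

Things in the scene. Friction and masses are not known exactly. Their poses are not given: they have to be found in the camera images.
- ledge: Fixed ledge: pale plywood board, 200 mm deep (x), 520 long (y), top 100 mm above the bench, on trestles. Origin on the bench under its centre; z up, +x away from the robot, +y towards its left end. Stop: upright aluminium strip along the far side, 22 mm above the board, near face at x = +85 mm. Board: x -100 to +100, y -260 to +260 mm; ends open, nothing under the left 80 mm. Place and yaw vary.
- ledge_end (a point): Point on the ledge's top surface where the stop's near face meets the board's left end; axes as the ledge's. A hole centre at y above +10 mm in this frame is wholly clear of the board.
- plate: Loose dark flat steel plate, 100 mm wide (x), 170 long (y), 6 thick, 0.67 to 0.91 kg, flat on the ledge, at first askew (to 7 degrees) and 5 to 50 mm short of the stop, not overhanging. Too wide to grip across. Origin at the centre of its underside, z up; its +y end has the hole and faces the ledge's left end. Slides with dry friction, 3 to 8 N of push.
- stem_hole (a point): Centre of the round 20 mm through-hole, on the plate's upper face: at x = 0, y = +61 mm in the plate's frame, so 24 mm from the +y end. With two thirds of the plate on the ledge it is about 32 mm beyond the end of the board.
- corner_hole_end (a point): The plate's lower far corner at the hole end: at x = +50, y = +85 mm in the plate's frame. Touching the stop when its x in the ledge_end frame is 0.
- corner_plain_end (a point): The plate's lower far corner at the other end: at x = +50, y = -85 mm in the plate's frame.
- lampholder: Loose white ceramic lampholder, 48 mm diameter, 51 mm high, standing on the right end of the ledge. Leave alone. Origin at the centre of its foot.
- shade: Off-white tapered lampshade standing on the bench, 230 mm wide at the foot, 165 mm high. Leave alone. Origin at the centre of its foot.
- screwdriver: Screwdriver, 200 mm long, lying on the bench beyond the ledge. Leave alone. Origin under its middle.
There are look-alikes about, which are no part of the job. Several things have the shape of the plate; the one meant has the colours described above.

How it is judged:
By the outcome, as a careful person would: the job done as asked, in the order asked, and still so for the second after the job is handed in, with the robot touching nothing.
It also fails if it takes over 54 s, if anything falls off the work surface, if the arm or the gripper's body presses on something with over 40 N, if the wrist force passes 120 N, or if a joint passes its speed limit or range.

## Working session

There is one attempt and no reset: what is moved stays moved. The work goes in short steps, Python scripts to look and compute and a tool call to move; the robot and the scene stay as the last step left them, time stands still between calls to the robot, and variables do not carry over. Pictures are saved under pics/ and viewed, at most 10 in all, crops included, and the job is handed in when it is done.

Besides the shell and the picture viewer there is one more tool, called after ">>>" as a command line: name --argument value ..., lists and objects as JSON in quotes. play_rows: Moves the arm, as the interface text tells. Its arguments: {"type":"object","properties":{"rows":{"type":"array","items":{"type":"number"}}},"required":["rows"]}

```bash
mkdir -p pics; python3 - <<'E'
from cell import ctrl,capture
import cv2,numpy as np
for n in("top","side"):
    c=capture(n); cv2.imwrite(f"pics/{n}0.png",c["frame"][...,::-1]); np.savez(f"{n}0.npz",**c)
    print(n,c["camera_matrix"].tolist(),np.round(c["camera_from_world"],3).tolist())
s=ctrl.state();print({k:np.round(v,3).tolist() for k,v in s.items()})
E
```

```text
top [[437.3514586915301, 0.0, 324.13613853420964], [0.0, 437.3514586915301, 235.97871656087685], [0.0, 0.0, 1.0]] [[-0.009, -1.0, 0.001, 0.088], [-0.991, 0.008, -0.134, 0.58], [0.134, -0.002, -0.991, 1.09], [0.0, 0.0, 0.0, 1.0]]
side [[455.2814732650621, 0.0, 315.5736510078236], [0.0, 455.2814732650621, 236.04695242591168], [0.0, 0.0, 1.0]] [[-0.743, -0.669, -0.016, 0.458], [-0.51, 0.582, -0.634, 0.278], [0.434, -0.462, -0.773, 1.067], [0.0, 0.0, 0.0, 1.0]]
{'clock': 0.1, 'joint_pos': [-1.26, 0.354, 1.634, -0.0, 1.155, -0.002], 'qd': [0.001, 0.001, -0.003, 0.001, 0.001, 0.001], 'effort': [-0.0, -59.491, -33.493, 0.07, 0.018, -0.0], 'tool_pos': [0.192, -0.594, 0.214], 'eef_rot': [-3.102, -0.489, 0.0], 'ft_force': [-0.422, -0.242, 0.256], 'moment': [-0.015, 0.008, -0.024], 'gripper_force': 0.0, 'opening': 0.998}
```

View pics/top0.png

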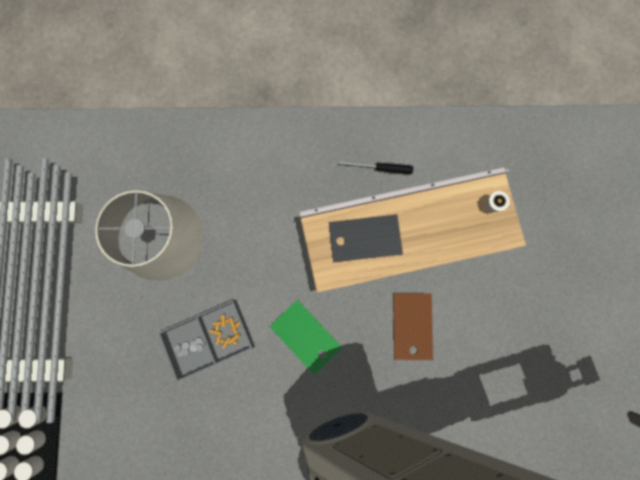

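View pics/side0.png

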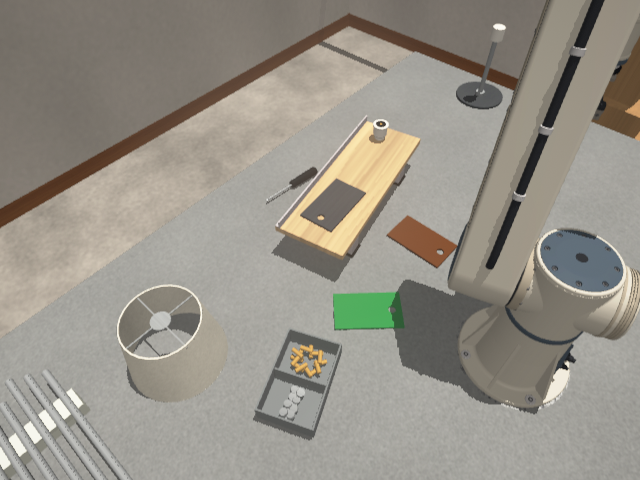

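Top view: dark plate spans about (330–402, 215–262) with its hole at (340,241). The board corners are near (300,215), (507,170), (525,245) and (316,291), and the stop runs along the upper edge. The lampholder is at (499,201). Now I'll measure them.

```bash
cat > h.py <<'E'
import numpy as np,cv2
from cell import ctrl,capture
def unproj(c,uv,z):
    K=c["camera_matrix"];T=c["camera_from_world"];R=T[:3,:3];t=T[:3,3]
    uv=np.atleast_2d(np.asarray(uv,float));d=np.c_[uv,np.ones(len(uv))]@np.linalg.inv(K).T@R
    o=-R.T@t;return o+d*((z-o[2])/d[:,2])[:,None]
def cloud(c):
    K=c["camera_matrix"];T=c["camera_from_world"];v,u=np.mgrid[:480,:640];Z=c["range_z"]
    P=np.stack([(u-K[0,2])/K[0,0]*Z,(v-K[1,2])/K[1,1]*Z,Z],-1)
    return (P-T[:3,3])@T[:3,:3]
def biggest(m):
    n,l,s,_=cv2.connectedComponentsWithStats(m.astype(np.uint8));return l==1+np.argmax(s[1:,4])
def plate_rect(c,W):
    f=c["frame"].astype(int);m=(f.max(-1)<95)&(W[...,2]>.085)&(W[...,2]<.125)&(c["range_z"]>0)
    m=cv2.morphologyEx(m.astype(np.uint8),cv2.MORPH_OPEN,np.ones((3,3)))
    m=biggest(m);cs,_=cv2.findContours(m.astype(np.uint8),cv2.RETR_EXTERNAL,cv2.CHAIN_APPROX_NONE)
    p=unproj(c,max(cs,key=len)[:,0],.106)[:,:2]
    return m,cv2.minAreaRect((p*1000).astype(np.float32))
E
python3 - <<'E'
from h import *
for n in("top","side"):
    c=dict(np.load(f"{n}0.npz"));W=cloud(c);f=c["frame"].astype(int)
    m,r=plate_rect(c,W);print(n,"plate",r,cv2.boxPoints(r).round(0).tolist(),"z",np.median(W[m][:,2]))
    b=(f[...,0]-f[...,2]>35)&(abs(W[...,2]-.1)<.015)&(c["range_z"]>0);b=biggest(b)
    cs,_=cv2.findContours(b.astype(np.uint8),cv2.RETR_EXTERNAL,cv2.CHAIN_APPROX_NONE)
    r=cv2.minAreaRect((unproj(c,max(cs,key=len)[:,0],.1)[:,:2]*1000).astype(np.float32))
    print("board",r,cv2.boxPoints(r).round(0).tolist(),"z",np.median(W[b][:,2]))
    # hole: board coloured pixels within plate hull
    mm=cv2.morphologyEx(m.astype(np.uint8),cv2.MORPH_CLOSE,np.ones((17,17)))
    h=(mm>0)&(f[...,0]-f[...,2]>35);h=cv2.erode(mm,np.ones((5,5)))*h
    v,u=np.nonzero(h);print("hole",len(u),unproj(c,[[u.mean(),v.mean()]],.103))
    s=(W[...,2]>.117)&(W[...,2]<.13)&(W[...,0]>.4);s=biggest(s);P=W[s];print("stop",len(P),P.min(0),P.max(0),cv2.fitLine(P[:,:2].astype(np.float32),2,0,.01,.01).ravel())
E
```

```text
top plate ((566.4013671875, -15.66009521484375), (93.85162353515625, 165.06637573242188), 6.184169292449951) [[511.0, 61.0], [529.0, -103.0], [622.0, -93.0], [604.0, 71.0]] z 0.10762225499940756
board ((583.2823486328125, -134.50714111328125), (185.93898010253906, 520.5457153320312), 12.066810607910156) [[438.0, 101.0], [547.0, -408.0], [729.0, -370.0], [620.0, 139.0]] z 0.10153789289023703
hole 59 [[0.56057742 0.04450021 0.103     ]]
stop 459 [ 0.61930656 -0.36744465  0.11700121] [0.73020535 0.13811548 0.12963506] [ 0.20903978 -0.9779071   0.67429    -0.11215963]
side plate ((-89.52452087402344, 4.132841110229492), (52.758399963378906, 23.800479888916016), 83.64474487304688) [[-104.0, -21.0], [-81.0, -23.0], [-75.0, 29.0], [-98.0, 32.0]] z 0.11323098855025268
board ((580.7139892578125, -130.893310546875), (199.832275390625, 530.1297607421875), 11.547924995422363) [[430.0, 109.0], [536.0, -411.0], [732.0, -371.0], [626.0, 149.0]] z 0.10062311612079716
hole 0 [[nan nan nan]]
stop 380 [0.48960727 0.4338627  0.11700135] [0.60164153 0.61385406 0.12996618] [0.26423967 0.96445704 0.51401496 0.5386319 ]<stdin>:12: RuntimeWarning: Mean of empty slice.
  ret = ret.dtype.type(ret / rcount)
```

>>> play_rows --rows '[0,0,0,0,0,0.102,1,0.034,-0.041,0,0,0,0,1,0.034,-0.041,0,0,0,0,1,0.034,-0.041,0,0,0,0,1,0.034,-0.041,0,0,0,0,1,0.034,-0.041,0,0,0,0,1,0.034,-0.041,0,0,0,0,1,0.034,-0.041,0,0,0,0,1]'

```text
clock: 1.1
tool_pos: [0.3654, -0.2626, 0.2145]
eef_rot: [-3.124, -0.33, -0.0]
ft_force: [1.1, -0.9, -0.1]
opening: 1.0
gripper_force: 0.0
```

>>> play_rows --rows '[0.034,-0.041,0,0,0,0,1,0.034,-0.041,0,0,0,0,1,0.034,-0.041,0,0,0,0,1,0.034,-0.041,0,0,0,0,1,0.034,-0.041,0,0,0,0,1,0,0,0,0,0,0,1]'

```text
clock: 1.85
tool_pos: [0.4894, -0.0255, 0.2143]
eef_rot: [-3.123, -0.337, -0.0]
ft_force: [-0.8, 0.3, -1.1]
opening: 0.998
gripper_force: 0.0
```

>>> play_rows --rows '[0,0.006,0.03,0,0,0,1,0,0,0.03,0,0,0,1,0,0,0,0,0,0,1]'

```text
clock: 2.22
tool_pos: [0.4873, -0.0347, 0.1528]
eef_rot: [-3.124, -0.329, 0.008]
ft_force: [-0.2, 0.8, -0.7]
opening: 1.0
gripper_force: 0.0
```

```bash
python3 - <<'E'
from h import *
c=capture("wrist");cv2.imwrite("pics/w1.png",c["frame"][...,::-1])
E
```

```text
(no output)
```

View pics/w1.png

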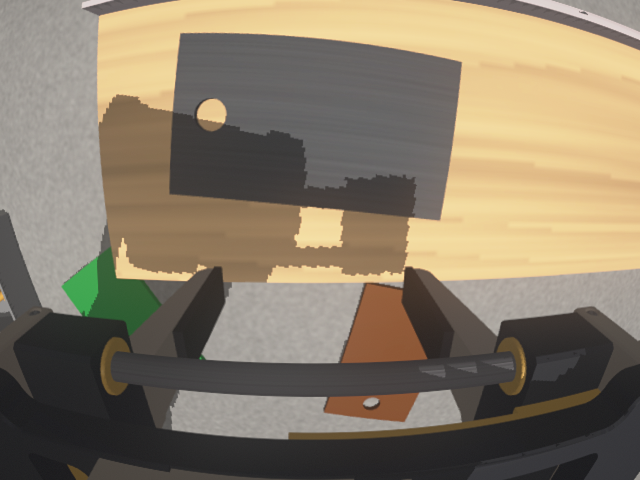

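The wrist view shows the fingertips at (222,268) and (408,268), over the board and short of the plate's near edge, which runs (170,193)–(440,220). They are clear and centred, so I'll lower.

>>> play_rows --rows '[0,0,0.03,0,0,0,1,0,0,0.016,0,0,0,1,0,0,0,0,0,0,1,0,0,0,0,0,0,1]'

```text
clock: 2.78
tool_pos: [0.4902, -0.0342, 0.1095]
eef_rot: [3.124, 0.33, 0.002]
ft_force: [-0.1, -0.1, 0.2]
opening: 1.0
gripper_force: 0.0
```

>>> play_rows --rows '[0,0,0.006,0,0,0,1,0,0,0,0,0,0,1,0.006,0,0,0,0,0,1,0.006,0,0,0,0,0,1,0.006,0,0,0,0,0,1,0.006,0,0,0,0,0,1,0.006,0,0,0,0,0,1,0,0,0,0,0,0,1]'

```text
clock: 3.78
tool_pos: [0.5185, -0.028, 0.1024]
eef_rot: [3.124, 0.331, -0.003]
ft_force: [-3.2, -3.3, 2.3]
opening: 0.996
gripper_force: 1.9
```

>>> play_rows --rows '[0.005,0,0,0,0,0,1,0.005,0,0,0,0,0,1,0.005,0,0,0,0,0,1]'

```text
clock: 4.15
tool_pos: [0.5317, -0.0247, 0.1022]
eef_rot: [-3.124, -0.331, 0.007]
ft_force: [-7.7, -1.8, 5.9]
opening: 1.003
gripper_force: 4.3
```

>>> play_rows --rows '[0,0,-0.001,0,0,0,1,0.004,0,0,0,0,0,1,0.003,0,0,0,0,0,1,0,0,0,0,0,0,1]'

```text
clock: 4.65
tool_pos: [0.5394, -0.0233, 0.1032]
eef_rot: [-3.124, -0.331, 0.005]
ft_force: [-7.1, -2.0, 0.7]
opening: 1.002
gripper_force: 3.6
```

```bash
python3 - <<'E'
from h import *
c=capture("wrist");cv2.imwrite("pics/w2.png",c["frame"][...,::-1])
E
```

```text
(no output)
```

View pics/w2.png

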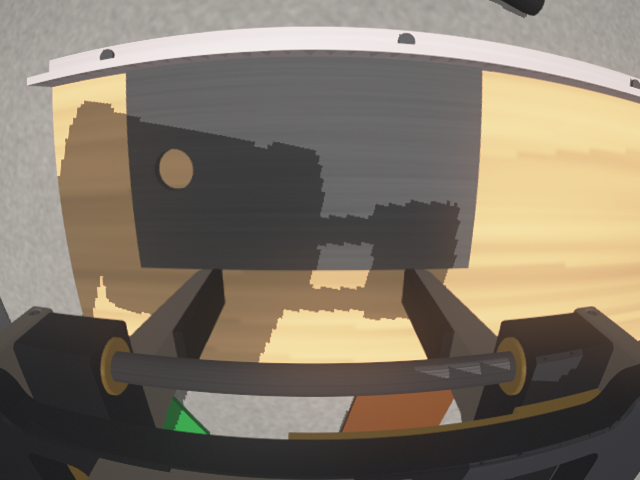

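The near edge is now parallel to the fingers (140–470, row 268), and the far edge is close to the stop at row about 60, possibly a few mm short. I'll press gently until it touches.

>>> play_rows --rows '[0.002,0,0,0,0,0,1,0.002,0,0,0,0,0,1,0,0,0,0,0,0,1]'

```text
clock: 5.08
tool_pos: [0.5398, -0.0231, 0.1028]
eef_rot: [3.124, 0.331, -0.015]
ft_force: [-18.3, -6.3, 10.2]
opening: 0.998
gripper_force: 9.6
```

>>> play_rows --rows '[-0.015,0,0,0,0,0,1,0,0,-0.05,0,0,0,1,0.037,0.051,-0.01,0,0,0,0.5,0.038,0.052,0,0,0,0,0.5,0,0,0,0,0,-0.1745,0.5,0,0,0,0,0,-0.1745,0.5,0,0,0,0,0,-0.1745,0.5,0,0,0,0,0,-0.1745,0.5]'

```text
clock: 6.08
tool_pos: [0.6236, -0.1085, 0.164]
eef_rot: [2.818, 1.386, 0.004]
ft_force: [-0.7, 0.6, -0.1]
opening: 0.501
gripper_force: 0.0
```

>>> play_rows --rows '[0,0,0,0,0,-0.1745,0.5,0,0,0,0,0,-0.1745,0.5,0,0,0,0,0,-0.1745,0.5,0,0,0,0,0,-0.1745,0.5,0,0,0,0,0,-0.1745,0.5,0,0,0,0,0,0,0.5,0,0,0,0,0,0,0.5]'

```text
clock: 6.95
tool_pos: [0.6228, -0.1084, 0.1637]
eef_rot: [1.98, 2.438, 0.001]
ft_force: [-0.4, -0.4, 0.3]
opening: 0.5
gripper_force: 0.0
```

```bash
cat >> h.py <<'E'
import math
A=math.radians(12.07);LE=np.array([620,139.])
def L(p):
    d=np.asarray(p[:2])*1000-LE;return np.round([d@[math.cos(A),math.sin(A)],d@[-math.sin(A),math.cos(A)]],1)
def show():
    s=ctrl.state();R=cv2.Rodrigues(np.array(s["eef_rot"]))[0]
    print("ledge xy",L(s["tool_pos"]),"z",s["tool_pos"][2],"hdg",math.degrees(math.atan2(R[1,0],R[0,0])),"tilt",R[2].round(3),np.round(s["ft_force"],1))
E
python3 - <<'E'
from h import *
show();print(np.round(ctrl.state()["joint_pos"],2))
c=capture("wrist");cv2.imwrite("pics/w3.png",c["frame"][...,::-1])
c=capture("top");cv2.imwrite("pics/t3.png",c["frame"][...,::-1])
E
```

```text
ledge xy [ -49.  -242.5] z 0.1636878636060033 hdg 101.84209267192162 tilt [-0.     0.001 -1.   ] [-0.4 -0.4  0.3]
[-0.17  0.41  1.67  0.    1.06 -0.38]
```

View pics/w3.png

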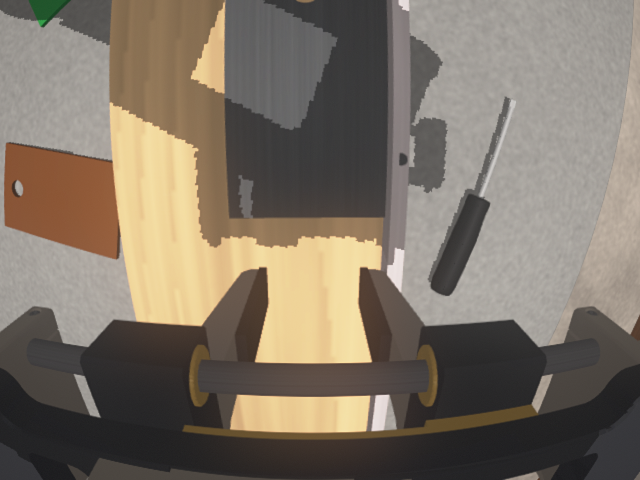

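The wrist view shows the plate's plain end at row 217, columns 230–387, flush with the stop at column 387. The half-open fingers, at columns 250–375, sit behind it. I'll lower and then push towards the left end.

>>> play_rows --rows '[0,-0.004,0.03,0,0,0,0.5,0,0,0.024,0,0,0,0.5,0,0,0,0,0,0,0.5,0,0,0.006,0,0,0,0.5,0,0,0,0,0,0,0.5]'

```text
clock: 7.68
tool_pos: [0.6187, -0.1093, 0.1039]
eef_rot: [1.976, 2.442, 0.001]
ft_force: [1.2, 0.6, -0.2]
opening: 0.503
gripper_force: 0.0
```

>>> play_rows --rows '[0.006,0,0,0,0,0,0.5,0.006,0,0,0,0,0,0.5,0.006,0,0,0,0,0,0.5,0.006,0,0,0,0,0,0.5,0.006,0,0,0,0,0,0.5,0.006,0,0,0,0,0,0.5]'

```text
clock: 8.43
tool_pos: [0.6112, -0.0745, 0.1039]
eef_rot: [1.974, 2.441, -0.001]
ft_force: [0.4, -5.5, 1.7]
opening: 0.498
gripper_force: 2.9
```

```bash
python3 -c "
from h import *
show()"
```

```text
ledge xy [ -53.3 -207. ] z 0.1038970391023286 hdg 102.09047249416153 tilt [-0.002  0.001 -1.   ] [ 0.4 -5.5  1.7]
```

>>> play_rows --rows '[0.006,0,0,0,0,0,0.5,0.006,0,0,0,0,0,0.5,0.006,0,0,0,0,0,0.5,0.006,0,0,0,0,0,0.5,0.006,0,0,0,0,0,0.5,0.006,0,0,0,0,0,0.5,0.006,0,0,0,0,0,0.5,0.004,0,0,0,0,0,0.5]'

```text
clock: 9.43
tool_pos: [0.6015, -0.0294, 0.1039]
eef_rot: [1.974, 2.442, -0.001]
ft_force: [1.5, -5.5, 0.9]
opening: 0.499
gripper_force: 3.0
```

```bash
python3 -c "
from h import *
show()
c=capture('wrist');cv2.imwrite('pics/w4.png',c['frame'][...,::-1])
c=capture('top');cv2.imwrite('pics/t4.png',cv2.resize(c['frame'][130:310,260:560,::-1],None,fx=2.6,fy=2.6))
c=capture('side');cv2.imwrite('pics/s4.png',cv2.resize(c['frame'][100:300,220:460,::-1],None,fx=3,fy=3))
"
```

```text
ledge xy [ -53.3 -160.8] z 0.10388735423003098 hdg 102.10284120094346 tilt [-0.002  0.001 -1.   ] [ 1.5 -5.5  0.9]
```

View pics/s4.png

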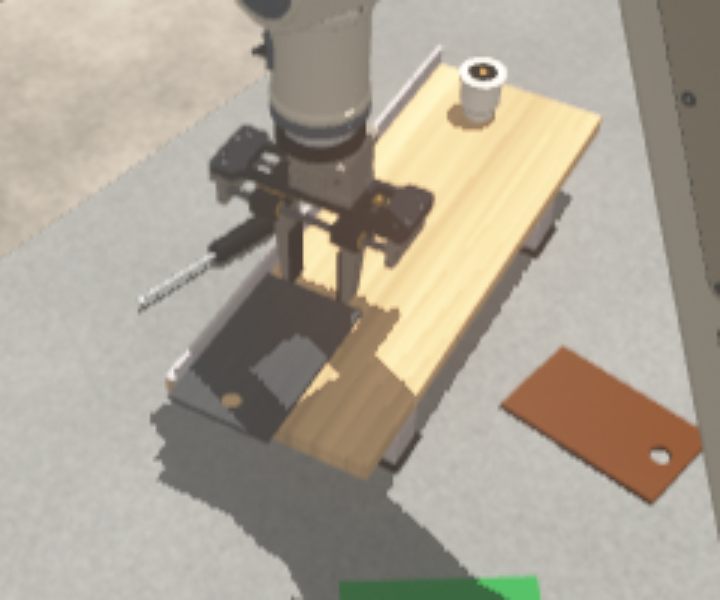

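Side crop: the plate's leading edge, about (170,395)–(270,440), is near the board end. The hole at (232,400) still shows wood. I'll measure the overhang properly.

```bash
python3 - <<'E'
from h import *
for n in("side","top"):
    c=capture(n);f=c["frame"].astype(int);W=cloud(c);h=W.reshape(-1,3)
    d=(W[...,:2]*1000-LE);lx=d@[math.cos(A),math.sin(A)];ly=d@[-math.sin(A),math.cos(A)];z=W[...,2]*1000
    for a,b,zl,zh,t in((-175,-125,96,103,"board"),(-95,-60,97,112,"plate"),(-40,-8,97,112,"plate")):
        m=(lx>a)&(lx<b)&(z>zl)&(z<zh)&(ly>-60)&(ly<60)
        print(n,t,a,m.sum(),"ly pct",np.percentile(ly[m],[90,97,99,100]).round(1),"z",np.median(z[m]).round(1))
    m=(lx>-75)&(lx<-30)&(ly>-60)&(ly<20)&(z>80)&(z<125)&(f[...,0]-f[...,2]>30)
    print(n,"hole",m.sum(),lx[m].mean(),ly[m].mean(),lx[m].std(),ly[m].std())
cv2.imwrite('pics/t5.png',cv2.resize(c['frame'][170:310,270:470,::-1],None,fx=4,fy=4))
E
```

```text
side board -175 341 ly pct [-3.1  0.1  0.6  2.4] z 100.3
side plate -95 329 ly pct [14.8 18.7 19.2 21.2] z 106.3
side plate -40 294 ly pct [15.3 18.6 19.5 20.8] z 106.5
side hole 25 -50.84295616774683 -8.26397850286534 4.266638934157494 4.145640539748343
top board -175 404 ly pct [-5.8 -1.8 -0.5  0.5] z 101.2
top plate -95 460 ly pct [11.2 16.9 18.3 19.1] z 107.6
top plate -40 414 ly pct [11.3 17.  18.4 19.4] z 107.8
top hole 30 -51.50437827492254 -5.3672452808617095 4.408926620673651 3.2658175818921724
```

View pics/t5.png

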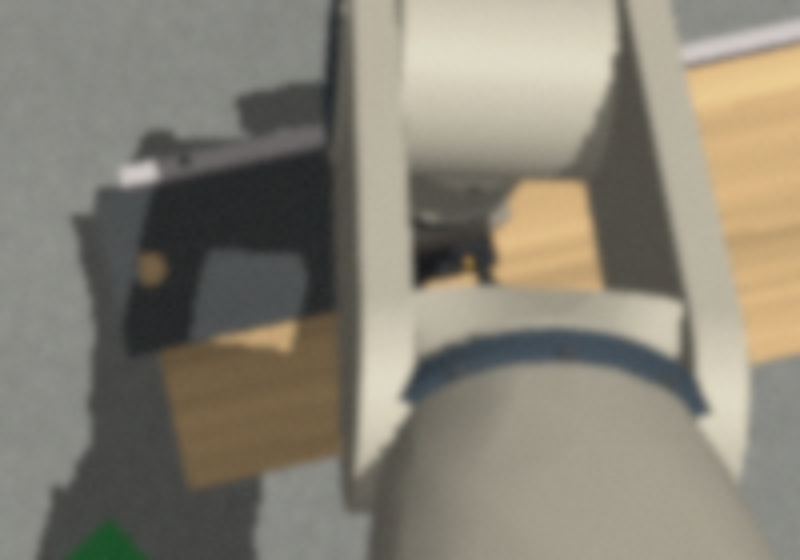

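Both cameras agree: the board end is at 0 ± 1 mm, the plate end at +19 and the hole at about −5. In the top crop the plate visibly overhangs at (130,250). I'll push 25–26 mm further.

>>> play_rows --rows '[0.006,0,0,0,0,0,0.5,0.006,0,0,0,0,0,0.5,0.006,0,0,0,0,0,0.5,0.004,0,0,0,0,0,0.5,0.003,0,0,0,0,0,0.5,0,0,0,0,0,0,0.5]'

```text
clock: 10.42
tool_pos: [0.5963, -0.005, 0.1037]
eef_rot: [1.975, 2.442, -0.0]
ft_force: [-0.2, -5.1, 3.1]
opening: 0.495
gripper_force: 2.6
```

```bash
python3 -c "
from h import *
show()"
```

```text
ledge xy [ -53.3 -135.8] z 0.10372701788002707 hdg 102.07625945689428 tilt [-0.001  0.001 -1.   ] [-0.2 -5.1  3.1]
```

>>> play_rows --rows '[-0.015,0,0,0,0,0,0.5,0,0,-0.055,0,0,0,0.5,0.046,-0.04,-0.005,0,0,0,1,0.046,-0.04,0,0,0,0,1,0,0,0,0,0,0.1745,1,0,0,0,0,0,0.1745,1,0,0,0,0,0,0.1745,1,0,0,0,0,0,0.1745,1]'

```text
clock: 11.42
tool_pos: [0.5015, 0.0538, 0.1633]
eef_rot: [-2.696, -1.611, 0.0]
ft_force: [0.5, 0.4, -0.1]
opening: 1.0
gripper_force: 0.0
```

>>> play_rows --rows '[0,0,0,0,0,0.1745,1,0,0,0,0,0,0.1745,1,0,0,0,0,0,0.1745,1,0,0,0,0,0,0.1745,1,0,0,0,0,0,0.1745,1,0,0,0,0,0,0,1,0,0,0,0,0,0,1]'

```text
clock: 12.3
tool_pos: [0.5016, 0.0538, 0.1633]
eef_rot: [-3.123, -0.336, 0.0]
ft_force: [0.2, 0.5, -0.1]
opening: 0.999
gripper_force: 0.0
```

```bash
python3 -c "
from h import *
show()
c=capture('wrist');cv2.imwrite('pics/w6.png',c['frame'][...,::-1])"
```

```text
ledge xy [-133.6  -58.5] z 0.16330515739525506 hdg 12.281536117609226 tilt [-0. -0. -1.] [ 0.2  0.5 -0.1]
```

View pics/w6.png

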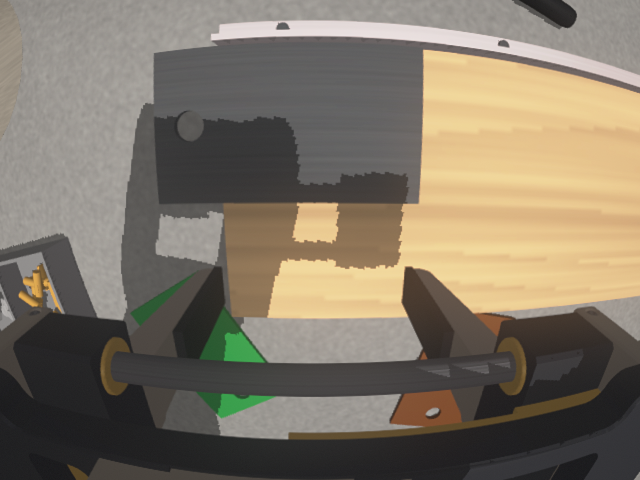

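The wrist view shows the hole at (190,126) with bench visible through it, well left of the board end at column ~218. The far edge lies along the stop. I'll give it a gentle square-up press.

>>> play_rows --rows '[0,0,0.03,0,0,0,1,0,0,0.024,0,0,0,1,0,0,0.006,0,0,0,1,0.006,0,0,0,0,0,1,0.006,0,0,0,0,0,1,0.006,0,0,0,0,0,1,0.002,0,0,0,0,0,1,0,0,0,0,0,0,1]'

```text
clock: 13.35
tool_pos: [0.5213, 0.0582, 0.1035]
eef_rot: [-3.124, -0.331, -0.0]
ft_force: [-0.5, -0.0, -0.1]
opening: 0.999
gripper_force: 0.0
```

>>> play_rows --rows '[0.002,0,0,0,0,0,1,0,0,0,0,0,0,1]'

```text
clock: 13.6
tool_pos: [0.5217, 0.0583, 0.1032]
eef_rot: [3.124, 0.331, -0.004]
ft_force: [-5.4, -1.7, 4.0]
opening: 1.0
gripper_force: 2.6
```

>>> play_rows --rows '[0.002,0,0,0,0,0,1,0,0,0,0,0,0,1]'

```text
clock: 13.85
tool_pos: [0.5219, 0.0584, 0.1029]
eef_rot: [3.124, 0.331, -0.01]
ft_force: [-10.8, -2.6, 8.7]
opening: 1.004
gripper_force: 5.5
```

```bash
python3 -c "
from h import *
show()"
```

```text
ledge xy [-112.7  -58.3] z 0.1029482798764378 hdg 12.089178035701748 tilt [-0.006 -0.    -1.   ] [-10.8  -2.6   8.7]
```

Firm contact at the same x as before, so it is flush. I'll withdraw and check.

>>> play_rows --rows '[-0.008,0,0,0,0,0,1,-0.015,0,0,0,0,0,1,0,0,-0.05,0,0,0,1,0,0,-0.05,0,0,0,1,-0.05,0,-0.03,0,0,0,1,-0.05,0,0,0,0,0,1,-0.03,0,0,0,0,0,1,0,0,0,0,0,0,1]'

```text
clock: 14.85
tool_pos: [0.3735, 0.0267, 0.2334]
eef_rot: [-3.124, -0.33, -0.001]
ft_force: [0.7, -0.6, 0.8]
opening: 1.0
gripper_force: 0.0
```

```bash
python3 - <<'E'
from h import *
show()
for n in("side","top"):
    c=capture(n);f=c["frame"].astype(int);W=cloud(c)
    d=(W[...,:2]*1000-LE);lx=d@[math.cos(A),math.sin(A)];ly=d@[-math.sin(A),math.cos(A)];z=W[...,2]*1000
    dark=f.max(-1)<95
    for a,b,zl,zh,t in((-175,-125,96,103,"board"),(-90,-60,97,112,"plate"),(-40,-10,97,112,"plate")):
        m=(lx>a)&(lx<b)&(z>zl)&(z<zh)&(ly>-60)&(ly<80)
        p=(lx>a)&(lx<b)&dark&(z>97)&(z<112)&(ly>-200)&(ly<80)
        print(n,t,m.sum(),"end",np.percentile(ly[m],[99,100]).round(1),"plain",np.percentile(ly[p],[0,1]).round(1) if p.any() else None,"z",np.median(z[m]).round(1))
    m=(lx>-75)&(lx<-30)&(ly>0)&(ly<40)&(z<95)
    print(n,"hole rays",m.sum())
cv2.imwrite('pics/t7.png',cv2.resize(c['frame'][150:310,270:550,::-1],None,fx=2.8,fy=2.8))
E
```

```text
ledge xy [-264.5  -58.3] z 0.23339522888447195 hdg 12.057552880809762 tilt [ 0.001  0.    -1.   ] [ 0.7 -0.6  0.8]
side board 359 end [1.5 2.9] plain None z 100.3
side plate 372 end [44.2 46.2] plain [40.8 41.1] z 106.5
side plate 367 end [43.8 44.6] plain [40.  40.1] z 106.2
side hole rays 199
top board 385 end [-0.2  0.5] plain None z 101.1
top plate 527 end [42.7 43.9] plain [-121.2 -119.7] z 108.0
top plate 510 end [42.7 43.4] plain [-121.6 -120. ] z 107.9
top hole rays 44
```

View pics/t7.png

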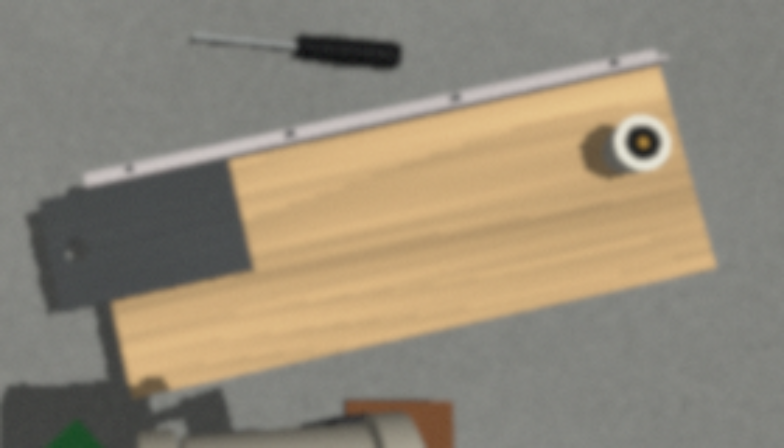

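The plate lies flush along the stop, with its end at about +44 mm and its hole at about +20 mm, clear of the board. Nothing else has moved, so I'm handing in.

```bash
python3 -c "
from cell import ctrl
print(ctrl.close_job())"
```

```text
the job is handed in; nothing more can be done
None
```

I pushed the plate flat against the stop and along until its stem hole sat about 20 mm past the board's left end, with about 74% of its length still on the ledge; nothing else was moved, and the job is handed in at about 15 s of the 54 s allowed.

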